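# Hang the battery cradle on the control chassis and load its two battery packs

### The arm

A 7-joint arm with a two-finger parallel gripper is mounted at the origin on the work surface. World frame = base frame: x ahead of the robot, y to its left, z up, the work surface at z = 0. Lengths are in m, angles in rad, forces in N, time in s.
With the tool pointing down it reaches from about 0.425 to 1.025 m from the base axis. Payload 9.4 kg.
Tool frame: the origin (TCP) lies at the very end of the fingers, on their centre line; the grasp point (between the pads) lies hold_point_z behind it (hold_point_z is the distance from the TCP to the grasp point, in m); z points along the fingers, y is the line along which they close (so a half turn about z gives the same grasp; the last joint's range is limited). The gripper opens to 85 mm and grips with 20 to 120 N. Pads are 22 mm wide; open, the fingers measure 114 mm over their backs; the gripper's body (76 mm by 85 mm) begins 54 mm behind the grasp point. The pads swing forward as they close: fully open they stand 13 mm farther back than shut.
Start: joints at [1.083, 0.599, -0.003, 1.599, 0.002, 0.943, -0.08], TCP at [0.29, -0.665, 0.231] pointing down, gripper open.
Joint ranges: [-2.57, 2.57], [-0.35, 1.97], [-1.29, 1.29], [0.11, 2.56], [-1.05, 4.19], [0.11, 1.86], [-2.63, 2.63]. Speed limits (rad/s): [2.22, 2.22, 3.01, 3.01, 3.14, 3.14, 3.14].

### API

Orientations are given as a unit quaternion [w, x, y, z].
In Python, from plant import * gives the robot as it stands.
- The arm moves only by the shell command python3 -m creep 'ROWS' [OPENING] [FORCE]. ROWS is JSON, a list of rows, each a list of 6 numbers: the shift along the tool's x, y, z as a fraction of full scale, then the turn, a rotation vector about the tool's x, y, z as a fraction of full scale. In form: [[tx, ty, tz, wx, wy, wz], ...]. A call has 1 to 5 rows; each row is the pose to reach, as a shift and turn from the pose commanded when the call began, along the tool's axes at that moment; what a row does not reach only later rows make up. Full scale, the value 1, is 200 mm for a shift and 120 degrees for a turn. A row lasts 1/12 s, in which the tool goes at most 41.7 mm and 7.16 degrees, less where a joint would pass 70% of its speed; a pose out of reach is approached as far as the arm can. A call with a number of a shift or a turn outside -1 to 1 is refused whole. A call with a gripper value outside its range is refused whole. OPENING is the closure, from 0 (fully open) to 1 (shut), set as the call begins (- or left out, the last holds). The fingers move at their own pace and stop on an object; FORCE is the grip in N (left out, the last holds). Time passes only in rows, so rows that repeat a pose let the fingers close. It gives the time, the measured TCP pose, the force, the opening and the grip force at its end, in the units of the state.
- sense(): the state, without advancing time (a new reading comes with each control period).
- camera(name): name is "scene" or "top" or "wrist"; returns the picture (400x640x3 uint8, blue, green, red); there is no depth.
- camera_params(name): a dict with "K" (3x3 intrinsics, pixels), "R" (3x3) and "t" (3): a world point X has camera coordinates R X + t; the wrist camera has in their place "tool_from_camera" (4x4, takes a point from camera to tool coordinates, whose origin is the TCP and whose axes are the flange's). Camera axes: x right, y down, z forward; pixel columns grow to the right and rows downward; lengths in m; the calibration is good to about 2 mm. A picture is of the moment at which its call begins: read the wrist's pose just before it. camera_params takes no time and is no camera call.
- hand_in(): hands the job in; it is judged then, once.
The state is a dict: "t": time; "joints": joint angles; "joint_velocities": joint speeds; "joint_efforts": joint torques, N m; "position": TCP position; "ee_rot": TCP orientation; "force": force on the tool from outside, world axes, zero at the start; "moment": the same for the moment, N m; "width": finger opening in m; "finger_force": force on a finger pad.
Only numpy, scipy, OpenCV 4.12 (cv2) and the standard library are available. Lean on these libraries where they do the work, as an engineer would, in place of code of your own. Each camera call takes 0.05 s, during which the arm holds its last target. There are 200 camera calls.

### The job

Hang the zinc battery cradle on the grey upright of the control chassis: hook its four tabs into the top two rows of slots, level and fully in, and push it down until it is home and the orange spring catch has snapped out through the window in its back. Then take both blue battery packs out of the kit tray together in one grasp and stand them upright, side by side, in the cradle, and let go. Leave the spare relay, the spare contactor and the rail offcut beside them where they lie.

Things in the scene. Friction and masses are not known exactly. Their poses are not given: they have to be found in the camera images.
- seat (a point): Point on the control chassis's grey steel upright (fixed; 100 mm wide, 375 mm high, 3 mm sheet): on its vertical front face, mid-width, 115 mm above the bench, where the cradle's rear lower edge comes to rest. x points level into the upright (the way the tabs go in), y along its width, z up. With the cradle home, cradle_mid is at x -50 mm, y 0, z +20 mm from here.
- slots (a point): Centre of the top two slot rows, on the same face, 46 mm above seat, same axes. Slots 9 mm wide, 28 mm high, in columns at y +29.5 and -29.5 mm; these rows span z -32 to -4 and +4 to +32 mm from here (8 mm webs between). A tab's neck comes to rest on a slot's lower edge. Two more rows below (-68 to -40 and -104 to -76 mm) are not used.
- duct_edge (a point): Middle of the lower front edge of the grey wiring duct (200 mm wide, 41 mm high) fixed across the head of the upright: 60 mm in front of the upright's face, 335 mm above the bench; its top is at 376 mm. It overhangs the cradle's place, so work under it with the tool leaning back from the upright, about 30 degrees from vertical.
- plate_front (a point): Middle of the front edge of the chassis's black base plate (210 x 220 mm, 3 mm thick), 160 mm in front of the upright's face, same axes as seat. On the plate, in front of and below the cradle's place, are fixed a contactor (top 86 mm above the bench), a relay (69 mm) and a terminal block (30 mm).
- catch (a joint): Orange spring catch, a sloped tongue 18 mm wide in the upright's face, tip 8.5 mm above seat. 0 = out (juts 5 mm); grows as pressed in, to 0.008 m; spring 4 to 8 N. The cradle's rear lower edge rides down over it at the end of its travel. Its weight is not enough: push down with 10 to 20 N. It then snaps out through the window in the cradle's back and stops the cradle lifting.
- cradle_mid (a point): Loose zinc sheet cradle, 0.32 kg, level on the bench: 100 mm deep (x), 62 mm over its cheeks (y, the width to grip), 56 mm inside. Point at mid depth and width, 20 mm above its underside; x to its tabbed back, z up. Floor top 17 mm below the point. Cheeks 40 mm high from x -20 to +50 mm (64 mm high behind x +30), 20 mm high in front of x -20; 7 mm front lip.
- cradle_tabs (a point): Middle of the cradle's back (rear face), 32 mm above its underside. Four 3 mm thick tabs at y +29.5 and -29.5 mm jut 8.5 mm back: necks 10 mm high, lower edges 14 and 50 mm above the underside, with a lip hanging 10 mm below each, 4.5 mm off the back. Tabs pass the slots while the cradle is 10 to 18 mm (best 14) above its home height, then it goes down. About 1.5 mm play when home.
- battery_a_mid (a point): Blue battery pack with black top, loose, 50 mm (x) by 23 mm (y) by 90 mm high, 0.24 kg. Stands in the kit tray beside the other along y, about 3 mm apart; pressed together the pair is 46 mm wide. Point at its centre, 45 mm above its underside; z up. Standing in the cradle this point is 28 mm above cradle_mid; anywhere flat on the floor between the cheeks will do.
- battery_b_mid (a point): The other battery pack, the same size and shape.
- kit_in (a point): Grey shallow kit tray holding the two packs, fixed to the bench: 110 mm (x) by 100 mm (y), 4 mm walls 14 mm high. This point is the centre of its inner floor, 4 mm above the bench; the packs stand side by side along its y, one either side of its middle, and its x points the same way as theirs.
- rail_offcut: Bystander: offcut of steel mounting rail, 150 x 29 x 8 mm, lying flat (origin under its middle). Leave it.
- spare_relay: Bystander: spare relay on its black socket, 40 x 34 x 64 mm high, origin under its middle. Leave it.
- spare_contactor: Bystander: spare cream contactor, 70 x 45 x 83 mm high, origin under its middle. Leave it.
Mind the look-alikes: they are no part of the job. Leave any black or yellow look-alike of the part that bears cradle_mid alone.

How it is judged:
By the outcome, as a careful person would: the job done as asked, in the order asked, and still so for the second after the job is handed in, with the robot touching nothing.
It also fails if it takes over 72 s, if anything falls off the work surface, if the arm or the gripper's body presses on something with over 40 N, if the wrist force passes 120 N, or if a joint passes its speed limit or range.

## Working session

There is one attempt and no reset: what is moved stays moved. The work goes in short steps, Python scripts to look and compute and a shell command to move; the robot and the scene stay as the last step left them, time stands still between calls to the robot, and variables do not carry over. Pictures are saved under pics/ and viewed, at most 12 in all, crops included, and the job is handed in when it is done.

```bash
mkdir -p pics; ls
python3 - <<'E'
from plant import *
import cv2,numpy as np
s=sense();print({k:np.round(v,3).tolist() for k,v in s.items()})
for n in("scene","top","wrist"):
    p=camera_params(n);print(n,{k:np.round(v,4).tolist() for k,v in p.items()})
    im=camera(n);cv2.imwrite(f"pics/{n}0.png",im)
a=cv2.imread("pics/scene0.png");b=cv2.imread("pics/top0.png")
E
```

```text
pics
{'t': 0.0, 'joints': [1.083, 0.6, -0.003, 1.6, 0.002, 0.943, -0.08], 'joint_velocities': [-0.001, -0.001, 0.001, 0.001, -0.001, 0.003, 0.0], 'joint_efforts': [-0.0, -77.646, 1.565, -25.801, 0.012, 0.009, 0.0], 'position': [0.289, -0.664, 0.23], 'ee_rot': [-0.001, 0.979, 0.204, -0.0], 'force': [0.221, 0.809, -0.808], 'moment': [0.034, -0.009, -0.037], 'finger_force': 0.0, 'width': 0.085}
scene {'K': [[399.6686, 0.0, 320.808], [0.0, 399.6686, 199.2707], [0.0, 0.0, 1.0]], 'R': [[0.5401, 0.8414, -0.017], [0.4681, -0.3172, -0.8248], [-0.6994, 0.4375, -0.5652]], 't': [-0.1775, -0.066, 1.6417]}
top {'K': [[482.9158, 0.0, 317.1449], [0.0, 482.9158, 200.9296], [0.0, 0.0, 1.0]], 'R': [[-0.0105, -0.9998, 0.0171], [-0.9939, 0.0086, -0.1095], [0.1094, -0.0182, -0.9938]], 't': [-0.0963, 0.4704, 1.3964]}
wrist {'K': [[325.1854, 0.0, 324.0567], [0.0, 325.1854, 200.5897], [0.0, 0.0, 1.0]], 'tool_from_camera': [[-0.0011, -0.9547, -0.2977, 0.076], [1.0, -0.0013, 0.0004, -0.0008], [-0.0008, -0.2977, 0.9547, -0.1426], [0.0, 0.0, 0.0, 1.0]]}
```

View pics/top0.png

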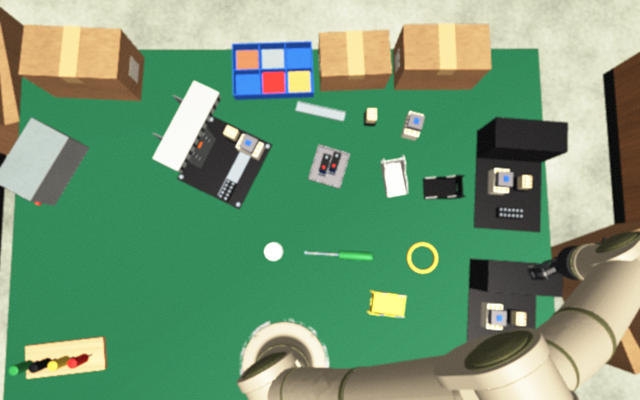

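View pics/scene0.png

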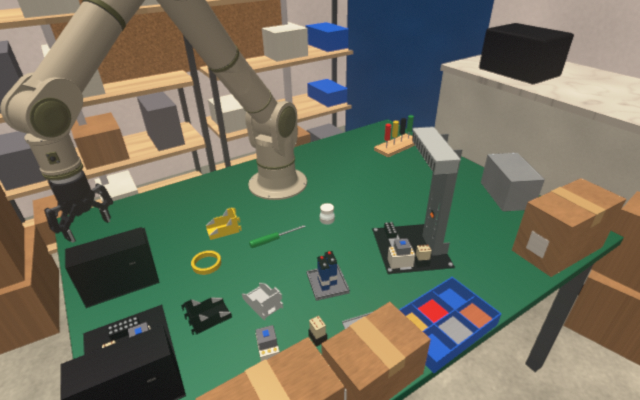

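The view shows three candidates: zinc/white cradle at top (396,177), black look-alike (443,187) and yellow look-alike (388,304). The zinc one fits. The chassis is at (225,150) with the duct at (187,125), the kit tray at (329,166), and bystanders at (320,110), (371,116) and (413,125). I'll check this in one enlarged crop.

```bash
cat > h.py <<'E'
from plant import *
import cv2,numpy as np
from scipy.spatial.transform import Rotation as Ro
def Rq(q): return Ro.from_quat([q[1],q[2],q[3],q[0]]).as_matrix()
def campose(n,s=None):
    p=camera_params(n);K=np.array(p["K"])
    if n=="wrist":
        s=s or sense();T=np.array(p["tool_from_camera"]);Rt=Rq(s["ee_rot"])
        R=(Rt@T[:3,:3]).T;t=-R@(Rt@T[:3,3]+np.array(s["position"]))
    else: R=np.array(p["R"]);t=np.array(p["t"])
    return K,R,t
def plane(n,uv,z,cp=None):
    K,R,t=cp or campose(n);o=-R.T@t
    d=(R.T@np.linalg.inv(K)@np.c_[np.atleast_2d(uv),np.ones(len(np.atleast_2d(uv)))].T).T
    return o+d*((z-o[2])/d[:,2])[:,None]
def proj(n,X,cp=None):
    K,R,t=cp or campose(n);c=(R@np.atleast_2d(X).T).T+t;u=(K@c.T).T;return u[:,:2]/u[:,2:]
E
python3 - <<'E'
from h import *
b=cv2.imread("pics/top0.png")[75:215,150:470]
a=cv2.imread("pics/scene0.png")[225:325,165:485]
cv2.imwrite("pics/crop1.png",np.vstack([cv2.resize(b,(800,350),interpolation=2),cv2.resize(a,(800,250),interpolation=2)]))
E
```

```text
(no output)
```

View pics/crop1.png

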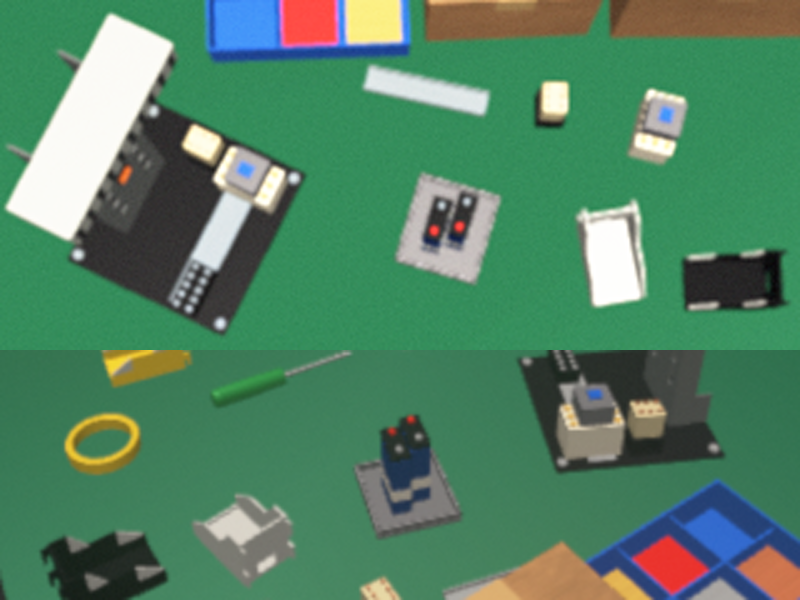

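The crop confirms it: the zinc cradle is at top (396,177), with its tabbed back to the image top, away from the robot. The others are black (443,187) and yellow, so I leave them. The duct top corners, plate corners, tray corners and pack tops are all legible.

Run:
```python
from h import *
np.set_printoptions(precision=4,suppress=True)
f=lambda c:np.array(c)/2.5+[150,75]
duct=plane("top",f([(110,13),(175,47),(75,242),(7,207)]),.376)
print("duct",duct)
b=cv2.imread("pics/top0.png");g=cv2.cvtColor(b,cv2.COLOR_BGR2HSV)
green=((g[...,0]>50)&(g[...,0]<85)&(g[...,1]>100)).astype(np.uint8)
def rect(x0,y0,x1,y1,z):
    m=1-green[y0:y1,x0:x1];c=max(cv2.findContours(m,0,2)[0],key=cv2.contourArea).reshape(-1,2)+[x0,y0]
    P=plane("top",c,z)[:,:2];r=cv2.minAreaRect((P*1000).astype(np.float32));print(r,cv2.boxPoints(r).tolist());return P
print("tray");rect(300,135,357,195,.016)
print("cradle");rect(376,148,415,203,.02)
scr=plane("top",f([(152,110),(295,178),(222,323),(78,256)]),.004);print("screws",scr)
v=scr[:,:2]; print(np.linalg.norm(v[1]-v[0]),np.linalg.norm(v[2]-v[1]))
print("floor cradle edges",plane("top",f([(588,232),(632,232),(645,298),(593,304)]),.01))
print("packtops",plane("top",f([(442,205),(467,202),(433,233),(459,228)]),.094))
s=g[...,2];o=((g[...,0]<15)&(g[...,1]>180)&(g[...,2]>120))[130:160,185:215];ys,xs=np.nonzero(o);print("orange",xs.mean()+185,ys.mean()+130,plane("top",[(xs.mean()+185,ys.mean()+130)],.12))
```

```text
duct [[0.7094 0.1825 0.376 ]
 [0.6772 0.1232 0.376 ]
 [0.4988 0.2098 0.376 ]
 [0.5309 0.2708 0.376 ]]
tray
((576.0436401367188, -136.90432739257812), (104.0220947265625, 115.58993530273438), 72.91658020019531) [[505.5197448730469, -169.64248657226562], [616.0096435546875, -203.59860229492188], [646.5675048828125, -104.16616821289062], [536.07763671875, -70.21005249023438]]
cradle
((542.4462890625, -335.21466064453125), (121.22459411621094, 78.78131866455078), 7.9522271156311035) [[476.96728515625, -304.5883483886719], [487.866455078125, -382.6120910644531], [607.92529296875, -365.8409729003906], [597.026123046875, -287.8172302246094]]
screws [[0.7253 0.2194 0.004 ]
 [0.6399 0.0458 0.004 ]
 [0.4642 0.1327 0.004 ]
 [0.5464 0.3053 0.004 ]]
0.19348017139340756 0.1960232098689171
floor cradle edges [[ 0.5699 -0.3072  0.01  ]
 [ 0.5695 -0.3603  0.01  ]
 [ 0.4893 -0.3735  0.01  ]
 [ 0.4825 -0.3109  0.01  ]]
packtops [[ 0.5872 -0.1283  0.094 ]
 [ 0.5904 -0.1567  0.094 ]
 [ 0.5551 -0.1177  0.094 ]
 [ 0.5606 -0.1472  0.094 ]]
orange 199.46666666666667 144.4 [[0.62  0.226 0.12 ]]
```

```bash
cat >> h.py <<'E'
import plant
HP=getattr(plant,"hold_point_z",None)
def pose(yaw,lean):  # yaw deg of tool-x heading, lean deg back; tool z goes down and toward heading
    c,s=np.cos(np.radians(yaw)),np.sin(np.radians(yaw));a=np.radians(lean)
    h=np.array([c,s,0]);Z=np.array([0,0,1.])
    x=h*np.cos(a)+Z*np.sin(a);z=h*np.sin(a)-Z*np.cos(a);return np.c_[x,np.cross(z,x),z]
def delta(tcp,yaw,lean,s=None):
    s=s or sense();R0=Rq(s["ee_rot"]);d=R0.T@(np.array(tcp)-s["position"])/.2
    w=np.degrees(Ro.from_matrix(R0.T@pose(yaw,lean)).as_rotvec())/120
    print("shift",np.round(d,3),"turn",np.round(w,3),"rows",max(np.linalg.norm(d)*4.8,np.linalg.norm(w)*16.8).round(1))
E
python3 - <<'E'
from h import *
print("HP",HP,[x for x in dir(plant) if not x.startswith('_')])
delta([.35,-.58,.33],23.5,0)
delta([.53,-.338,.15],8.5,35)
E
```

```text
HP 0.0187 ['Unreachable', 'camera', 'camera_params', 'hand_in', 'hold_point_z', 'sense']
shift [ 0.446 -0.266 -0.497] turn [-0.001  0.     0.   ] rows 3.5
shift [ 1.755 -1.015  0.404] turn [-0.039  0.29   0.121] rows 9.9
```

```bash
python3 -m creep '[[0.1,-0.06,-0.2,0,0,0],[0.3,-0.15,-0.4,0,0,0],[0.45,-0.27,-0.5,0,0,0],[0.45,-0.27,-0.5,0,0,0]]' 0
python3 - <<'E'
from h import *
delta([.53,-.338,.15],8.5,35)
E
```

```text
t: 0.48
position: [0.3537, -0.5768, 0.3341]
ee_rot: [0.001, 0.979, 0.205, 0.001]
force: [1.0, -0.2, -0.1]
width: 0.0855
finger_force: 0.0
shift [ 1.285 -0.741  0.922] turn [-0.038  0.289  0.123] rows 8.4
```

```bash
python3 -m creep '[[0.15,-0.1,0.05,0,0.05,0.02],[0.35,-0.2,0.1,-0.01,0.1,0.04],[0.5,-0.32,0.2,-0.02,0.15,0.06],[0.7,-0.42,0.3,-0.03,0.2,0.08],[0.85,-0.5,0.4,-0.03,0.25,0.1]]' 0
python3 - <<'E'
from h import *
delta([.53,-.338,.15],8.5,35)
E
```

```text
t: 0.9
position: [0.4611, -0.4253, 0.2573]
ee_rot: [-0.021, 0.961, 0.094, 0.261]
force: [3.8, 0.7, -1.4]
width: 0.0853
finger_force: 0.0
shift [ 0.095 -0.368  0.673] turn [-0.007  0.039  0.02 ] rows 3.7
```

```bash
python3 -m creep '[[0.05,-0.15,0.2,0,0.02,0.01],[0.1,-0.3,0.4,-0.01,0.04,0.02],[0.1,-0.37,0.6,-0.01,0.04,0.02],[0.1,-0.37,0.65,-0.01,0.04,0.02],[0.1,-0.37,0.65,-0.01,0.04,0.02]]' 0
python3 - <<'E'
from h import *
import json
s=sense();im=camera("wrist");cv2.imwrite("pics/w1.png",im);json.dump({k:np.array(v).tolist() for k,v in s.items()},open("w1.json","w"))
print(s["joints"])
E
```

```text
t: 1.32
position: [0.5299, -0.3424, 0.1593]
ee_rot: [-0.032, 0.953, 0.075, 0.293]
force: [-0.0, -0.4, 0.7]
width: 0.0853
finger_force: 0.0
[ 1.15691834  0.61988466 -0.64003624  2.16172073 -1.04504045  0.10694087
  0.29519175]
```

View pics/w1.png

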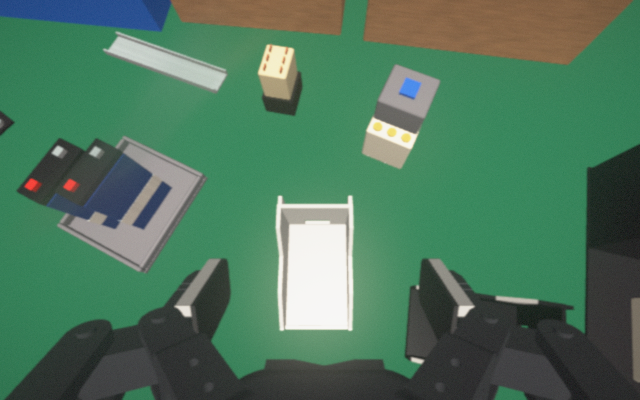

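The wrist view shows the zinc cradle centred: front corners (279,329) and (352,329), back cheek tops (280,198) and (351,198), tabs pointing up/away, window at (317,221). The look-alike is at lower right (490,320), the packs at left (95,180).

Run:
```python
from h import *
import json
np.set_printoptions(precision=4,suppress=True)
s=json.load(open("w1.json"));cp=campose("wrist",s)
print("front z=.02",plane("w",[(279,329),(352,329)],.02,cp)); print("back z=.064",plane("w",[(281,202),(350,202)],.064,cp))
print("floorback",plane("w",[(288,224),(348,224)],.003,cp))
im=cv2.imread("pics/w1.png");g=cv2.cvtColor(im,cv2.COLOR_BGR2HSV)
m=((g[...,1]<60)&(g[...,2]>90))[185:345,265:365].astype(np.uint8)
c=max(cv2.findContours(m,0,2)[0],key=cv2.contourArea).reshape(-1,2)+[265,185]
for y in range(200,330,10):
    r=c[abs(c[:,1]-y)<=1]; print(y,r[:,0].min(),r[:,0].max(),end="; ")
```

```text
front z=.02 [[ 0.4822 -0.3079  0.02  ]
 [ 0.4923 -0.3699  0.02  ]]
back z=.064 [[ 0.5826 -0.2958  0.064 ]
 [ 0.5914 -0.3518  0.064 ]]
floorback [[ 0.5779 -0.295   0.003 ]
 [ 0.5872 -0.3541  0.003 ]]
200 277 284; Traceback (most recent call last):
  File "<stdin>", line 11, in <module>
    return umr_minimum(a, axis, None, out, keepdims, initial, where)
ValueError: zero-size array to reduction operation minimum which has no identity
```

Run:
```python
from h import *
delta([.5412-.02,-.3308-.003,.07],8.9,25)
```

```text
shift [-0.282 -0.053  0.357] turn [-0.006 -0.078 -0.002] rows 2.2
```

```bash
python3 -m creep '[[-0.1,-0.02,0.05,0,-0.04,0],[-0.2,-0.04,0.15,-0.01,-0.08,0],[-0.28,-0.05,0.3,-0.01,-0.08,0],[-0.28,-0.05,0.35,-0.01,-0.08,0],[-0.28,-0.05,0.35,-0.01,-0.08,0]]' 0
python3 - <<'E'
from h import *
print(np.round(sense()["joints"],3))
delta([.5412,-.3308,.009],8.9,25)
E
```

```text
t: 1.78
position: [0.5247, -0.3422, 0.0808]
ee_rot: [-0.019, 0.975, 0.074, 0.207]
force: [-0.2, 0.3, 1.0]
width: 0.0854
finger_force: 0.0
[ 0.872  0.669 -0.336  2.149 -1.045  0.106  0.244]
shift [-0.064 -0.042  0.365] turn [-0.002  0.008 -0.003] rows 1.8
```

Run:
```python
from h import *
import json,itertools
np.set_printoptions(precision=4,suppress=True)
s0=dict(joints=[1.083,.5995,-.003,1.5995,.002,.943,-.08],position=[.289,-.664,.23],ee_rot=[-.001,.979,.204,0])
S=[s0,json.load(open("w1.json")),{k:np.array(v).tolist() for k,v in sense().items()}]
json.dump(S[2],open("w2.json","w"))
E_=lambda a,t:Ro.from_euler(a,t).as_matrix()
best=None
for sg in itertools.product([1,-1],repeat=3):
    err=0;A=[];b=[]
    Cs=[]
    for s in S:
        j=s["joints"];R1=E_('z',-j[0]);R2=R1@E_('y',j[1])@E_('z',sg[0]*j[2]);R3=R2@E_('y',j[3])@E_('z',sg[1]*j[4]);R4=R3@E_('y',j[5])@E_('z',sg[2]*j[6])
        Cs.append(R4.T@Rq(s["ee_rot"]))
        z=np.array([0,0,1.]);x=np.array([1.,0,0])
        R2b=R1@E_('y',j[1])
        A.append(np.c_[z,R2@z,R3@z,R4@z]);b.append(s["position"])
    e=max(Ro.from_matrix(Cs[0].T@C).magnitude() for C in Cs[1:])
    r=np.linalg.lstsq(np.vstack(A),np.hstack(b),rcond=None)
    print(sg,e, r[0],np.abs(np.vstack(A)@r[0]-np.hstack(b)).max())
    if best is None or e<best[0]: best=(e,sg,Cs[0])
print(best)
```

```text
(1, 1, 1) 1.2382575646260117 [-1.2622  1.0971  0.1062 -0.6741] 0.06106751376587022
(1, 1, -1) 1.7844036254673639 [-1.2622  1.0971  0.1062 -0.6741] 0.06106751376587022
(1, -1, 1) 1.8106917026886291 [-1.709   1.2835 -0.0015 -0.8738] 0.05256989327080186
(1, -1, -1) 1.2743457888436418 [-1.709   1.2835 -0.0015 -0.8738] 0.05256989327080186
(-1, 1, 1) 1.447943026063487 [0.2952 0.6309 0.4482 0.3143] 0.04983063268624682
(-1, 1, -1) 2.092175164230163 [0.2952 0.6309 0.4482 0.3143] 0.04983063268624682
(-1, -1, 1) 0.7509612834261566 [0.1355 0.6983 0.4084 0.2447] 0.05155899150245696
(-1, -1, -1) 0.001692773254080294 [0.1355 0.6983 0.4084 0.2447] 0.05155899150245696
(0.001692773254080294, (-1, -1, -1), array([[-0.0006, -1.    ,  0.0015],
       [ 1.    , -0.0006,  0.0004],
       [-0.0004,  0.0015,  1.    ]]))
```

Run:
```python
from h import *
delta([.535,-.332,.10],8.9,8)
```

```text
shift [ 0.092 -0.043 -0.064] turn [-0.003 -0.134 -0.002] rows 2.2
```

```bash
python3 -m creep '[[0.05,-0.02,-0.06,0,-0.06,0],[0.09,-0.04,-0.06,0,-0.12,0],[0.09,-0.04,-0.06,0,-0.134,0],[0.09,-0.04,-0.06,0,-0.134,0],[0.09,-0.04,-0.06,0,-0.134,0]]' 0
python3 - <<'E'
from h import *
print(np.round(sense()["joints"],3))
delta([.5362,-.3316,.010],8.9,8)
E
```

```text
t: 2.2
position: [0.5338, -0.3343, 0.1021]
ee_rot: [-0.007, 0.995, 0.073, 0.069]
force: [0.6, 0.7, -1.8]
width: 0.0852
finger_force: 0.0
[ 0.257  0.656  0.392  2.021 -0.723  0.509 -0.223]
shift [-0.05  -0.009  0.458] turn [-0.002  0.001 -0.004] rows 2.2
```

```bash
python3 -m creep '[[-0.03,-0.01,0.15,0,0,-0.004],[-0.05,-0.01,0.3,0,0,-0.004],[-0.05,-0.01,0.42,0,0,-0.004],[-0.05,-0.01,0.455,0,0,-0.004],[-0.05,-0.01,0.455,0,0,-0.004]]' 0; python3 -m creep '[[0,0,0,0,0,0],[0,0,0,0,0,0],[0,0,0,0,0,0],[0,0,0,0,0,0],[0,0,0,0,0,0]]' 0.6 30; python3 -m creep '[[0,0,0,0,0,0],[0,0,0,0,0,0]]' 0.9 30
python3 - <<'E'
from h import *
print(np.round(sense()["joints"],3))
E
```

```text
t: 2.62
position: [0.5352, -0.3305, 0.0077]
ee_rot: [-0.009, 0.995, 0.078, 0.069]
force: [-0.2, -0.1, 1.1]
width: 0.0856
finger_force: 0.0
t: 3.03
position: [0.5362, -0.3312, 0.0102]
ee_rot: [-0.007, 0.994, 0.079, 0.07]
force: [-2.1, -2.1, 7.6]
width: 0.0614
finger_force: 33.8
t: 3.2
position: [0.5362, -0.3312, 0.0102]
ee_rot: [-0.007, 0.994, 0.079, 0.07]
force: [-1.8, -0.7, 6.4]
width: 0.0614
finger_force: 33.8
[ 0.371  0.778  0.211  2.049 -0.848  0.319 -0.089]
```

Run:
```python
from h import *
delta([.555,-.298,.045],60,8)
```

```text
shift [ 0.142 -0.15  -0.155] turn [ 0.058 -0.001 -0.42 ] rows 7.1
```

```bash
python3 -m creep '[[0.02,0,-0.15,0,0,0],[0.06,-0.06,-0.16,0.01,0,-0.06],[0.1,-0.1,-0.16,0.02,0,-0.12],[0.14,-0.15,-0.155,0.03,0,-0.18],[0.14,-0.15,-0.155,0.03,0,-0.21]]'
python3 - <<'E'
from h import *
delta([.555,-.298,.045],60,8)
E
```

```text
t: 3.62
position: [0.5562, -0.2942, 0.0441]
ee_rot: [-0.024, 0.951, 0.301, 0.067]
force: [0.6, 0.7, -4.2]
width: 0.0614
finger_force: 36.7
shift [-0.015  0.012 -0.007] turn [ 0.026 -0.002 -0.205] rows 3.5
```

```bash
python3 -m creep '[[0,0,0,0.006,0,-0.05],[-0.01,0.01,0,0.012,0,-0.1],[-0.015,0.01,0,0.02,0,-0.15],[-0.015,0.01,0,0.026,0,-0.205],[-0.015,0.01,0,0.026,0,-0.205]]'
python3 - <<'E'
from h import *
print(np.round(sense()["joints"],3))
delta([.555,-.298,.012],60,8)
E
```

```text
t: 4.03
position: [0.5531, -0.3006, 0.0433]
ee_rot: [-0.034, 0.865, 0.497, 0.062]
force: [-1.1, -0.3, -2.5]
width: 0.0617
finger_force: 36.7
[ 0.413  0.737  0.104  1.96  -0.468  0.485  0.381]
shift [-0.006  0.001  0.157] turn [ 0.001 -0.001 -0.002] rows 0.8
```

```bash
python3 -m creep '[[0,0,0.08,0,0,0],[-0.003,0,0.14,0,0,0],[-0.006,0,0.16,0,0,0],[-0.006,0,0.16,0,0,0],[-0.006,0,0.16,0,0,0]]'; python3 -m creep '[[0,0,0,0,0,0],[0,0,0,0,0,0],[0,0,0,0,0,0],[0,0,0,0,0,0]]' 0
python3 - <<'E'
from h import *
s=sense();np.set_printoptions(precision=4,suppress=True)
R=Rq(s["ee_rot"]);g=np.array(s["position"])-HP*R[:,2];print("grasp",g,"heading",np.degrees(np.arctan2(R[1,0],R[0,0])))
delta([.555,-.298,.09],60,30)
E
```

```text
t: 4.45
position: [0.5545, -0.2967, 0.0105]
ee_rot: [-0.035, 0.867, 0.494, 0.062]
force: [0.1, 0.9, -3.6]
width: 0.0617
finger_force: 36.8
t: 4.78
position: [0.555, -0.2969, 0.0109]
ee_rot: [-0.035, 0.866, 0.495, 0.062]
force: [0.1, -1.0, -0.3]
width: 0.0854
finger_force: 0.0
grasp [ 0.5536 -0.2992  0.0294] heading 59.45814628104096
shift [ 0.052  0.003 -0.392] turn [ 0.002  0.182 -0.004] rows 3.1
```

```bash
python3 -m creep '[[0,0,-0.2,0,0,0],[0.02,0,-0.36,0,0.05,0],[0.04,0,-0.4,0,0.1,0],[0.05,0,-0.4,0,0.15,0],[0.05,0,-0.4,0,0.182,0]]'; python3 -m creep '[[0,0,0,0,0,0],[0,0,0,0,0,0]]'
python3 - <<'E'
from h import *
import json
s=sense();im=camera("wrist");cv2.imwrite("pics/w3.png",im);json.dump({k:np.array(v).tolist() for k,v in s.items()},open("w3.json","w"))
print(np.round(s["joints"],3))
E
```

```text
t: 5.2
position: [0.5541, -0.3, 0.0929]
ee_rot: [-0.127, 0.839, 0.478, 0.228]
force: [-0.9, -0.1, -0.9]
width: 0.0852
finger_force: 0.0
t: 5.37
position: [0.5529, -0.2995, 0.0907]
ee_rot: [-0.128, 0.84, 0.478, 0.224]
force: [0.2, 1.4, -0.3]
width: 0.0856
finger_force: 0.0
[ 0.787  0.739 -0.189  1.91  -0.66   0.673  0.664]
```

View pics/w3.png

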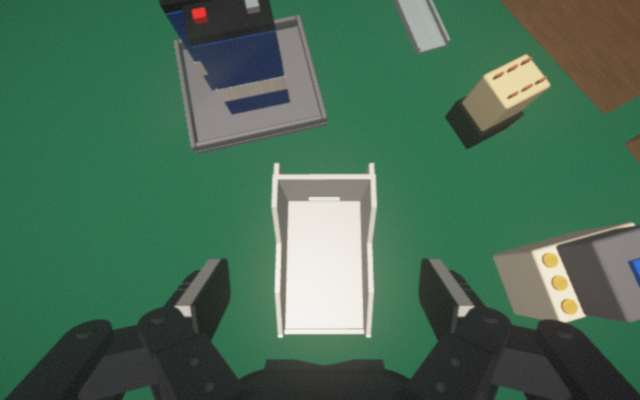

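The cradle sits rotated as planned, upright and clear: front corners (277,337) and (372,337), centred between the fingers. The tool is reachable at 30 degrees lean.

Run:
```python
from h import *
import json
np.set_printoptions(precision=4,suppress=True)
s=json.load(open("w3.json"));cp=campose("wrist",s)
F=plane("w",[(277,336),(371,336)],.02,cp);B=plane("w",[(288,201),(361,201)],.003,cp)
R=Rq(s["ee_rot"]);f=F.mean(0)[:2];b=B.mean(0)[:2]
print(F,B,np.linalg.norm(F[0]-F[1]),np.linalg.norm(b-f))
d=b-f;y1=np.degrees(np.arctan2(d[1],d[0]));v=F[0]-F[1];print("yaw",y1,np.degrees(np.arctan2(-v[0],v[1])),"tool heading",np.degrees(np.arctan2(R[1,0],R[0,0])))
h=np.array([np.cos(np.radians(59.5)),np.sin(np.radians(59.5))]);mid=(f+.05*h+b-.049*h)/2;print("mid",mid)
g=np.r_[mid-.002*h,.029];t=g+HP*pose(59.5,30)[:,2];t[2]-=.002;print(t);delta(t,59.5,30,s)
```

```text
[[ 0.502  -0.3225  0.02  ]
 [ 0.556  -0.3547  0.02  ]] [[ 0.554  -0.2414  0.003 ]
 [ 0.6032 -0.2707  0.003 ]] 0.06288962790618305 0.09629699588645563
yaw 58.988810088458514 59.218541022471626 tool heading 59.26352480860626
mid [ 0.5541 -0.2969]
[ 0.5578 -0.2905  0.0108]
shift [-0.155 -0.002  0.372] turn [ 0.001  0.001 -0.002] rows 1.9
```

```bash
python3 -m creep '[[-0.1,0,0.1,0,0,0],[-0.155,0,0.25,0,0,0],[-0.155,0,0.34,0,0,0],[-0.155,0,0.37,0,0,0],[-0.155,0,0.37,0,0,0]]' 0; python3 -m creep '[[0,0,0,0,0,0],[0,0,0,0,0,0],[0,0,0,0,0,0],[0,0,0,0,0,0],[0,0,0,0,0,0]]' 0.7 60
python3 - <<'E'
from h import *
s=sense();R=Rq(s["ee_rot"]);print(np.round(s["joints"],3),"heading",np.degrees(np.arctan2(R[1,0],R[0,0])),"lean",np.degrees(np.arcsin(R[2,0])),"roll",np.degrees(R[2,1]))
E
```

```text
t: 5.83
position: [0.56, -0.2862, 0.011]
ee_rot: [-0.129, 0.838, 0.481, 0.224]
force: [-0.3, 0.1, 0.4]
width: 0.0859
finger_force: 0.0
t: 6.25
position: [0.5597, -0.2899, 0.0133]
ee_rot: [-0.127, 0.839, 0.479, 0.225]
force: [-1.7, -0.6, 6.6]
width: 0.0611
finger_force: 66.4
[ 0.802  0.858 -0.241  1.926 -0.706  0.538  0.747] heading 59.558318568594494 lean 30.001473516608044 roll 0.16238342990725713
```

Run:
```python
from h import *
delta([.56,-.29,.16],59.5,30)
delta([.55,.08,.20],64,30)
```

```text
shift [ 0.367  0.004 -0.635] turn [ 0.001 -0.     0.   ] rows 3.5
shift [ 1.826 -0.979 -0.027] turn [ 0.02   0.    -0.032] rows 9.9
```

```bash
python3 -m creep '[[0.06,0,-0.1,0,0,0],[0.16,0,-0.28,0,0,0],[0.28,-0.02,-0.45,0,0,0],[0.38,-0.04,-0.6,0,0,0],[0.5,-0.1,-0.63,0,0,0]]'; python3 -m creep '[[0.12,-0.08,-0.03,0,0,-0.005],[0.3,-0.17,-0.03,0.005,0,-0.01],[0.47,-0.26,-0.02,0.01,0,-0.015],[0.65,-0.35,-0.01,0.01,0,-0.02],[0.82,-0.44,0,0.015,0,-0.025]]'
python3 - <<'E'
from h import *
print(np.round(sense()["joints"],3))
delta([.55,.08,.20],64,30)
E
```

```text
t: 6.67
position: [0.5548, -0.2635, 0.1753]
ee_rot: [-0.123, 0.84, 0.478, 0.226]
force: [1.4, -0.5, -4.1]
width: 0.0608
finger_force: 67.3
t: 7.08
position: [0.5493, -0.0902, 0.2539]
ee_rot: [-0.135, 0.824, 0.505, 0.221]
force: [0.5, -0.1, -1.7]
width: 0.0612
finger_force: 67.2
[ 0.516  0.403 -0.221  2.056 -0.68   0.725  0.369]
shift [ 0.524 -0.384  0.613] turn [ 0.005  0.    -0.007] rows 4.3
```

```bash
python3 -m creep '[[0.1,-0.08,0.12,0,0,0],[0.23,-0.17,0.27,0.002,0,-0.003],[0.36,-0.27,0.42,0.005,0,-0.007],[0.48,-0.36,0.56,0.005,0,-0.007],[0.52,-0.384,0.61,0.005,0,-0.007]]'; python3 -m creep '[[0,0,0,0,0,0],[0,0,0,0,0,0],[0,0,0,0,0,0]]'
python3 - <<'E'
from h import *
import json
s=sense();im=camera("wrist");cv2.imwrite("pics/w4.png",im);json.dump({k:np.array(v).tolist() for k,v in s.items()},open("w4.json","w"))
print(np.round(s["joints"],3))
E
```

```text
t: 7.5
position: [0.5481, 0.0829, 0.1988]
ee_rot: [-0.139, 0.818, 0.514, 0.218]
force: [-1.0, 0.2, -2.1]
width: 0.061
finger_force: 66.9
t: 7.75
position: [0.5506, 0.0766, 0.1993]
ee_rot: [-0.137, 0.82, 0.511, 0.219]
force: [0.8, 0.0, -3.1]
width: 0.0611
finger_force: 67.0
[ 0.301  0.452 -0.371  2.197 -0.861  0.404  0.31 ]
```

View pics/w4.png

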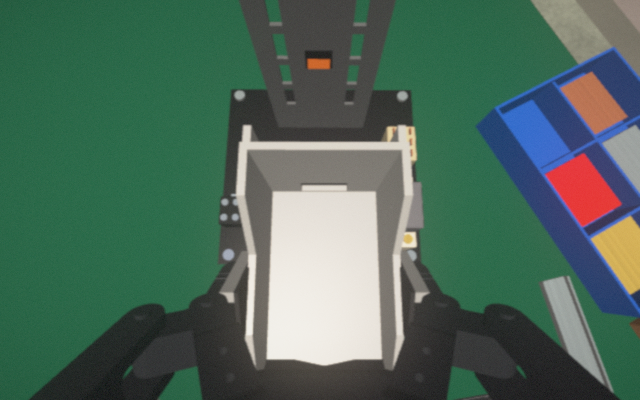

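Looking under the duct: upright foot corners (275,127) and (367,127), orange catch (318,63), slot webs at rows 24 and 58, cradle held square with its tabs at (247,128) and (403,128).

Run:
```python
from h import *
import json
np.set_printoptions(precision=4,suppress=True)
s=json.load(open("w4.json"));cp=campose("wrist",s);R=Rq(s["ee_rot"])
print("heading",np.degrees(np.arctan2(R[1,0],R[0,0])),"lean",np.degrees(np.arcsin(R[2,0])),"roll",np.degrees(R[2,1]))
im=cv2.imread("pics/w4.png");g=cv2.cvtColor(im,cv2.COLOR_BGR2HSV)
m=((g[...,0]<18)&(g[...,1]>150)&(g[...,2]>110))[45:85,295:340];ys,xs=np.nonzero(m);print("orange box",xs.min()+295,xs.max()+295,ys.min()+45,ys.max()+45)
F=plane("w",[(275,127.5),(367,127.5)],.003,cp);print(F,np.linalg.norm(F[0]-F[1]))
Sc=plane("w",[(239,96),(402,97),(411,255),(228,255)],.004,cp);print("screws",Sc,np.linalg.norm(Sc[0]-Sc[1]),np.linalg.norm(Sc[1]-Sc[2]))
for v in (F[0]-F[1],Sc[0]-Sc[1],Sc[3]-Sc[2]): print(np.degrees(np.arctan2(-v[0],v[1])))
print("foot mid",F.mean(0)); c=plane("w",[(318.5,(ys.max()+45.5))],.1235,cp);print("catch",c)
# upright edge points: recover face via vertical line consistency
seat=np.r_[F.mean(0)[:2],.115];h=pose(64,0)[:,0];l=np.array([-h[1],h[0],0])
for z in(.1235,.157,.203-.01): print(z,proj("w",[seat+[0,0,z-.115]+l*.05,seat+[0,0,z-.115]-l*.05,seat+[0,0,z-.115]],cp).round(1).tolist())
for z in (.121,.157): print("webs",z,proj("w",[seat+[0,0,z-.115]+l*.0295,seat+[0,0,z-.115]-l*.0295],cp).round(1).tolist())
```

```text
heading 63.89467036816487 lean 29.960429876375283 roll -0.049991037400913256
orange box 307 330 59 68
[[0.5701 0.2499 0.003 ]
 [0.6681 0.2017 0.003 ]] 0.10919749930981477
screws [[0.5478 0.3062 0.004 ]
 [0.7243 0.2179 0.004 ]
 [0.641  0.0485 0.004 ]
 [0.463  0.1358 0.004 ]] 0.19737634190921152 0.18885133055298034
63.83649541508888
63.44242238151322
63.858738787921894
foot mid [0.6191 0.2258 0.003 ]
catch [[0.6163 0.222  0.1235]]
0.1235 [[258.9, 63.7], [380.1, 63.4], [319.5, 63.6]]
0.157 [[249.9, 34.6], [387.8, 34.3], [318.8, 34.5]]
0.193 [[236.8, -7.2], [399.0, -7.6], [317.9, -7.4]]
webs 0.121 [[284.1, 65.5], [355.0, 65.4]]
webs 0.157 [[278.1, 34.6], [359.5, 34.3]]
```

Run:
```python
from h import *
import json
np.set_printoptions(precision=4,suppress=True)
s=json.load(open("w4.json"));cp=campose("wrist",s)
seat=np.array([.6191,.2258,.115]);h=pose(63.85,0)[:,0];l=np.array([-h[1],h[0],0])
for uv,z in (((247,403),.246),((239,412),.25),((271,380),.189)):
    row=130 if z>.2 else 192
    P=plane("w",[(uv[0],row),(uv[1],row)],z,cp);print("lat cradle",((P-seat)@l*1000).round(1),((P.mean(0)-seat)@l*1000).round(2),"x",((P.mean(0)-seat)@h*1000).round(1))
s=sense();print("tcp lat,x",(np.array(s["position"])-seat)@l*1000,(np.array(s["position"])-seat)@h*1000)
for x in (-.08,-.056):
    delta(seat*[1,1,0]+h*x+[0,0,.142],63.85,30)
```

```text
lat cradle [ 25.4 -33.8] -4.2 x -115.9
lat cradle [ 27.3 -36.1] -4.38 x -117.7
lat cradle [ 25.1 -34.2] -4.58 x -125.8
tcp lat,x -4.601969096045105 -164.46578134657145
shift [ 0.223 -0.023  0.459] turn [-0.  0. -0.] rows 2.5
shift [ 0.327 -0.023  0.519] turn [-0.  0. -0.] rows 2.9
```

```bash
python3 -m creep '[[0.05,-0.01,0.12,0,0,0],[0.12,-0.023,0.28,0,0,0],[0.19,-0.023,0.4,0,0,0],[0.223,-0.023,0.459,0,0,0],[0.223,-0.023,0.459,0,0,0]]'; python3 -m creep '[[0,0,0,0,0,0],[0,0,0,0,0,0],[0,0,0,0,0,0]]'
python3 - <<'E'
from h import *
import json
np.set_printoptions(precision=4,suppress=True)
seat=np.array([.6191,.2258,.115]);h=pose(63.85,0)[:,0];l=np.array([-h[1],h[0],0])
s=sense();im=camera("wrist");cv2.imwrite("pics/w5.png",im[:260]);json.dump({k:np.array(v).tolist() for k,v in s.items()},open("w5.json","w"))
print("tcp lat,x",(np.array(s["position"])-seat)@l*1000,(np.array(s["position"])-seat)@h*1000,np.round(s["joints"],3))
delta(seat*[1,1,0]+h*-.053+[0,0,.142],63.85,30)
E
```

```text
t: 8.22
position: [0.5839, 0.1571, 0.1409]
ee_rot: [-0.139, 0.819, 0.512, 0.219]
force: [0.5, -2.4, -3.5]
width: 0.0613
finger_force: 67.1
t: 8.47
position: [0.5835, 0.1539, 0.1424]
ee_rot: [-0.137, 0.82, 0.511, 0.219]
force: [-0.3, 0.2, -3.9]
width: 0.0613
finger_force: 67.1
tcp lat,x 0.31788523800714186 -80.21825972675335 [ 0.207  0.59  -0.473  2.175 -0.957  0.203  0.31 ]
shift [0.116 0.002 0.07 ] turn [-0.  0.  0.] rows 0.6
```

View pics/w5.png

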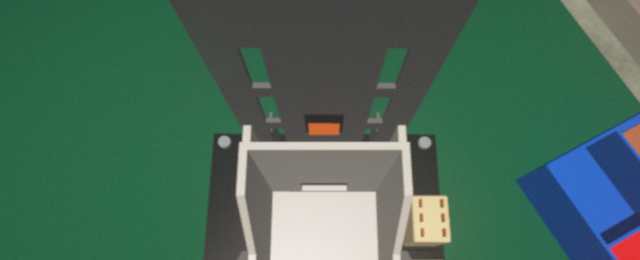

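Slot columns at (262,86) and (386,86) have mid 324. The cradle tabs (247,403) have mid 325 and the catch is at 324, so it is aligned sideways. I'll step in and watch the joints.

```bash
cat > st.py <<'E'
from h import *
seat=np.array([.6191,.2258,.115]);h=pose(63.85,0)[:,0];l=np.array([-h[1],h[0],0])
s=sense();R=Rq(s["ee_rot"]);p=np.array(s["position"])-seat;f=np.array(s["force"])
print("x %.1f y %.1f z %.1f mm"%tuple(np.array([p@h,p@l,s["position"][2]])*1000),"F x %.1f y %.1f z %.1f"%(f@h,f@l,f[2]),"head %.2f lean %.2f roll %.2f"%(np.degrees(np.arctan2(R[1,0],R[0,0])),np.degrees(np.arcsin(R[2,0])),np.degrees(R[2,1])),np.round(s["joints"],3))
E
python3 -m creep '[[0.03,0,0.02,0,0,0],[0.06,0,0.035,0,0,0],[0.09,0,0.055,0,0,0],[0.116,0,0.07,0,0,0],[0.116,0,0.07,0,0,0]]'; python3 st.py;  python3 -m creep '[[0,0,0,0,0,0],[0,0,0,0,0,0]]'; python3 st.py
```

```text
t: 8.93
position: [0.5955, 0.1823, 0.1418]
ee_rot: [-0.138, 0.819, 0.512, 0.219]
force: [-1.2, 0.4, -4.0]
width: 0.0612
finger_force: 67.2
x -49.4 y 2.0 z 141.8 mm F x -0.2 y 1.2 z -4.0 head 64.07 lean 30.07 roll -0.09 [ 0.139  0.598 -0.449  2.146 -0.959  0.201  0.271]
t: 9.1
position: [0.5949, 0.1802, 0.1412]
ee_rot: [-0.138, 0.819, 0.512, 0.219]
force: [-0.4, -1.0, -4.1]
width: 0.0607
finger_force: 67.2
x -51.6 y 1.6 z 141.2 mm F x -1.1 y -0.1 z -4.1 head 63.95 lean 29.98 roll -0.12 [ 0.142  0.598 -0.448  2.147 -0.959  0.201  0.272]
```

```bash
python3 -m creep '[[0.006,0.002,0.004,0,0,0],[0.012,0.003,0.008,0,0,0],[0.02,0.004,0.012,0,0,0],[0.026,0.004,0.015,0,0,0],[0.035,0.004,0.02,0,0,0]]'; python3 st.py
```

```text
t: 9.52
position: [0.5994, 0.1869, 0.1414]
ee_rot: [-0.138, 0.819, 0.512, 0.219]
force: [0.2, -0.2, -3.1]
width: 0.0612
finger_force: 67.2
x -43.5 y 0.5 z 141.4 mm F x -0.1 y -0.3 z -3.1 head 63.92 lean 30.00 roll -0.11 [ 0.122  0.6   -0.437  2.137 -0.958  0.203  0.26 ]
```

No contact on the face yet, so the tabs are entering freely. Continuing until the back touches.

```bash
for i in 1; do python3 -m creep '[[0.008,0,0.005,0,0,0],[0.015,0,0.009,0,0,0],[0.018,0,0.01,0,0,0]]'; python3 st.py; done;  python3 -m creep '[[0.006,0,0.003,0,0,0],[0.01,0,0.005,0,0,0]]'; python3 st.py
```

```text
t: 9.77
position: [0.6005, 0.1892, 0.141]
ee_rot: [-0.137, 0.82, 0.511, 0.218]
force: [-7.3, -10.6, 4.0]
width: 0.0611
finger_force: 68.9
x -41.1 y 0.5 z 141.0 mm F x -12.7 y 1.9 z 4.0 head 63.83 lean 29.89 roll -0.12 [ 0.112  0.6   -0.43   2.134 -0.957  0.204  0.254]
t: 9.93
position: [0.6004, 0.1892, 0.1409]
ee_rot: [-0.137, 0.821, 0.511, 0.217]
force: [-16.8, -22.1, 16.2]
width: 0.0609
finger_force: 70.8
x -41.1 y 0.6 z 140.9 mm F x -27.2 y 5.4 z 16.2 head 63.73 lean 29.78 roll -0.15 [ 0.108  0.599 -0.425  2.134 -0.957  0.205  0.25 ]
```

```bash
python3 -m creep '[[-0.013,0,-0.0075,0,0,0],[-0.013,0,-0.0075,0,0,0]]'; python3 st.py; python3 -m creep '[[-0.006,0,0.01,0,0,0],[-0.012,0,0.02,0,0,0],[-0.018,0,0.03,0,0,0],[-0.022,0,0.038,0,0,0],[-0.022,0,0.038,0,0,0]]'; python3 st.py
```

```text
t: 10.1
position: [0.6002, 0.1885, 0.1413]
ee_rot: [-0.137, 0.82, 0.511, 0.218]
force: [-2.5, -4.1, -2.6]
width: 0.061
finger_force: 67.8
x -41.8 y 0.5 z 141.3 mm F x -4.8 y 0.4 z -2.6 head 63.85 lean 29.91 roll -0.11 [ 0.115  0.6   -0.431  2.135 -0.957  0.204  0.255]
t: 10.52
position: [0.6005, 0.1883, 0.1317]
ee_rot: [-0.137, 0.82, 0.511, 0.218]
force: [-0.8, -4.0, -13.9]
width: 0.0607
finger_force: 67.1
x -41.9 y 0.2 z 131.7 mm F x -4.0 y -1.1 z -13.9 head 63.82 lean 29.88 roll -0.11 [ 0.131  0.62  -0.458  2.139 -0.964  0.177  0.27 ]
```

```bash
python3 -m creep '[[-0.004,0,0.007,0,0,0],[-0.008,0,0.013,0,0,0],[-0.01,0,0.017,0,0,0]]'; python3 st.py; python3 -m creep '[[-0.004,0,0.007,0,0,0],[-0.008,0,0.013,0,0,0],[-0.01,0,0.017,0,0,0]]'; python3 st.py
```

```text
t: 10.77
position: [0.6007, 0.1891, 0.1286]
ee_rot: [-0.138, 0.82, 0.511, 0.219]
force: [-3.8, -8.8, 1.5]
width: 0.0609
finger_force: 68.8
x -41.1 y 0.3 z 128.6 mm F x -9.6 y -0.5 z 1.5 head 63.85 lean 29.96 roll -0.10 [ 0.139  0.629 -0.47   2.14  -0.968  0.166  0.277]
t: 11.02
position: [0.6006, 0.1887, 0.1263]
ee_rot: [-0.137, 0.82, 0.511, 0.22]
force: [-16.9, -17.8, 24.3]
width: 0.0607
finger_force: 71.8
x -41.5 y 0.2 z 126.3 mm F x -23.5 y 7.3 z 24.3 head 63.89 lean 30.03 roll -0.04 [ 0.147  0.635 -0.482  2.142 -0.972  0.156  0.285]
```

```bash
python3 -m creep '[[0,0,-0.014,0,0,0],[0,0,-0.014,0,0,0]]'; python3 st.py
python3 - <<'E'
from h import *
import json
s=sense();im=camera("wrist");json.dump({k:np.array(v).tolist() for k,v in s.items()},open("w6.json","w"))
sc=camera("scene");cv2.imwrite("pics/s6full.png",sc);cv2.imwrite("pics/w6full.png",im)
a=cv2.resize(im[60:260,200:450],(750,600))[:350];b=cv2.resize(sc[140:240,370:510],(350,250),interpolation=2)
c=np.zeros((600,750,3),np.uint8);c[:350]=a;c[350:,:350]=b;cv2.imwrite("pics/v6.png",c)
E
```

```text
t: 11.18
position: [0.6004, 0.1887, 0.1279]
ee_rot: [-0.138, 0.819, 0.512, 0.219]
force: [-0.6, -0.7, -4.0]
width: 0.0606
finger_force: 67.8
x -41.6 y 0.4 z 127.9 mm F x -0.9 y 0.2 z -4.0 head 63.94 lean 30.03 roll -0.07 [ 0.145  0.631 -0.477  2.141 -0.97   0.162  0.282]
```

View pics/v6.png

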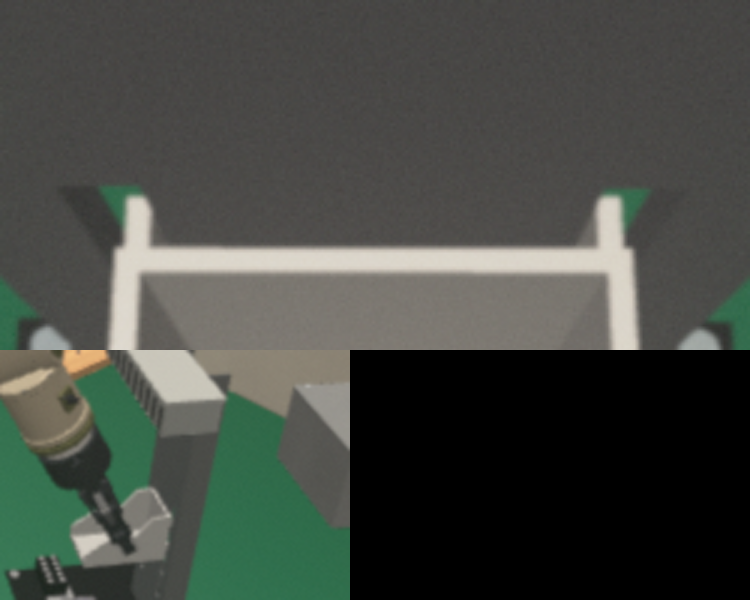

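Both upper tabs sit in the slots and the cradle back lies against the upright. I'll check numerically for orange inside the window.

```bash
python3 - <<'E'
from h import *
for f in ("w5","w6full"):
    im=cv2.imread(f"pics/{f}.png");g=cv2.cvtColor(im,cv2.COLOR_BGR2HSV)
    m=((g[...,0]<18)&(g[...,1]>130)&(g[...,2]>80));m[:, :290]=0;m[:,360:]=0;ys,xs=np.nonzero(m)
    print(f,len(xs),(xs.min(),xs.max(),ys.min(),ys.max()) if len(xs) else "")
E
python3 -m creep '[[-0.005,0,0.02,0,0,0],[-0.005,0,0.03,0,0,0]]'; python3 st.py
```

```text
w5 389 (np.int64(308), np.int64(340), np.int64(122), np.int64(134))
w6full 268 (np.int64(307), np.int64(341), np.int64(183), np.int64(190))
t: 11.45
position: [0.6004, 0.1887, 0.124]
ee_rot: [-0.137, 0.819, 0.511, 0.22]
force: [-35.8, -43.9, 78.1]
width: 0.0612
finger_force: 80.7
x -41.6 y 0.4 z 124.0 mm F x -55.1 y 12.8 z 78.1 head 63.91 lean 30.03 roll -0.01 [ 0.152  0.64  -0.49   2.143 -0.976  0.148  0.291]
```

```bash
python3 -m creep '[[0.008,0,-0.03,0,0,0],[0.008,0,-0.032,0,0,0]]'; python3 st.py;  python3 -m creep '[[0.006,0,-0.011,0,0,0],[0.006,0,-0.011,0,0,0]]'; python3 st.py
```

```text
t: 11.62
position: [0.6003, 0.1887, 0.1286]
ee_rot: [-0.138, 0.819, 0.512, 0.219]
force: [-1.4, -2.8, -4.6]
width: 0.0608
finger_force: 69.5
x -41.5 y 0.5 z 128.6 mm F x -3.1 y 0.0 z -4.6 head 63.94 lean 30.01 roll -0.07 [ 0.142  0.629 -0.473  2.141 -0.971  0.165  0.283]
t: 11.78
position: [0.6001, 0.1887, 0.1296]
ee_rot: [-0.138, 0.82, 0.511, 0.218]
force: [-0.1, -2.6, -7.8]
width: 0.0612
finger_force: 69.1
x -41.7 y 0.7 z 129.6 mm F x -2.4 y -1.1 z -7.8 head 63.89 lean 29.94 roll -0.14 [ 0.136  0.626 -0.465  2.14  -0.969  0.171  0.279]
```

```bash
python3 -m creep '[[0.006,0,-0.011,0,0,0],[0.006,0,-0.011,0,0,0]]'; python3 st.py; python3 -m creep '[[-0.016,0,0.028,0,0,0],[-0.016,0,0.028,0,0,0]]'; python3 st.py
```

```text
t: 11.95
position: [0.6001, 0.1893, 0.1321]
ee_rot: [-0.138, 0.819, 0.511, 0.218]
force: [3.2, 2.9, -17.7]
width: 0.0613
finger_force: 71.2
x -41.1 y 0.9 z 132.1 mm F x 4.0 y -1.6 z -17.7 head 63.88 lean 29.97 roll -0.18 [ 0.131  0.621 -0.458  2.138 -0.968  0.179  0.274]
t: 12.12
position: [0.6005, 0.1895, 0.1267]
ee_rot: [-0.138, 0.819, 0.512, 0.22]
force: [-1.9, -3.5, 0.9]
width: 0.0609
finger_force: 74.2
x -40.7 y 0.7 z 126.7 mm F x -4.0 y 0.1 z 0.9 head 63.99 lean 30.08 roll -0.09 [ 0.146  0.634 -0.48   2.141 -0.973  0.159  0.287]
```

```bash
python3 -m creep '[[0,0,0,0,0,0],[0,0,0,0,0,0],[0,0,0,0,0,0],[0,0,0,0,0,0]]' 0; python3 st.py; python3 -m creep '[[-0.09,0,-0.05,0,0,0],[-0.17,0,-0.1,0,0,0],[-0.26,0,-0.15,0,0,0],[-0.346,0,-0.2,0,0,0],[-0.43,0,-0.25,0,0,0]]'; python3 st.py
python3 - <<'E'
from h import *
delta([.53,-.08,.28],110,15)
im=camera("wrist");cv2.imwrite("pics/w7.png",im)
g=cv2.cvtColor(im,cv2.COLOR_BGR2HSV);m=((g[...,0]<18)&(g[...,1]>130)&(g[...,2]>80));m[:, :290]=0;m[:,360:]=0;ys,xs=np.nonzero(m)
print(len(xs),(xs.min(),xs.max(),ys.min(),ys.max()) if len(xs) else "")
E
```

```text
t: 12.45
position: [0.6006, 0.1894, 0.127]
ee_rot: [-0.138, 0.819, 0.512, 0.22]
force: [0.4, 0.5, 0.4]
width: 0.0856
finger_force: 0.0
x -40.8 y 0.6 z 127.0 mm F x 0.6 y -0.2 z 0.4 head 63.98 lean 30.06 roll -0.08 [ 0.145  0.633 -0.479  2.141 -0.973  0.16   0.286]
t: 12.87
position: [0.5563, 0.0989, 0.127]
ee_rot: [-0.138, 0.819, 0.512, 0.219]
force: [0.3, 0.4, 1.3]
width: 0.0857
finger_force: 0.0
x -141.5 y 0.4 z 127.0 mm F x 0.5 y -0.1 z 1.3 head 63.97 lean 30.03 roll -0.08 [ 0.378  0.619 -0.565  2.233 -0.945  0.169  0.41 ]
shift [-0.363  0.273 -1.094] turn [ 0.147 -0.119 -0.355] rows 6.8
473 (np.int64(309), np.int64(340), np.int64(12), np.int64(26))
```

Run:
```python
from h import *
delta([.545,.02,.24],90,22)
```

```text
shift [-0.027  0.12  -0.672] turn [ 0.095 -0.064 -0.197] rows 3.8
```

```bash
python3 -m creep '[[-0.03,0.01,-0.12,0.02,-0.01,-0.04],[-0.05,0.04,-0.28,0.04,-0.03,-0.08],[-0.05,0.07,-0.43,0.06,-0.04,-0.12],[-0.03,0.1,-0.58,0.08,-0.05,-0.16],[-0.027,0.12,-0.67,0.095,-0.064,-0.197]]'
python3 - <<'E'
from h import *
print(np.round(sense()["joints"],3))
delta([.55,-.08,.24],128,20)
E
```

```text
t: 13.33
position: [0.5481, 0.0225, 0.2433]
ee_rot: [-0.134, 0.692, 0.697, 0.136]
force: [-0.0, 1.4, -0.2]
width: 0.0856
finger_force: 0.0
[ 0.207  0.418 -0.176  1.992 -0.441  0.804  0.371]
shift [-0.481  0.006 -0.177] turn [ 0.114 -0.015 -0.292] rows 5.3
```

```bash
python3 -m creep '[[-0.08,0,-0.03,0.02,0,-0.055],[-0.18,0,-0.06,0.04,0,-0.11],[-0.28,0,-0.1,0.065,-0.01,-0.165],[-0.38,0.005,-0.14,0.09,-0.01,-0.22],[-0.48,0.006,-0.177,0.11,-0.015,-0.275]]'
python3 - <<'E'
from h import *
print(np.round(sense()["joints"],3))
delta([.565,-.135,.20],163,25)
E
```

```text
t: 13.75
position: [0.5491, -0.0789, 0.2369]
ee_rot: [-0.159, 0.448, 0.877, 0.078]
force: [1.1, 0.3, 0.1]
width: 0.0852
finger_force: 0.0
[ 0.334  0.521 -0.228  1.808 -0.162  1.078  0.843]
shift [-0.321 -0.1    0.078] turn [ 0.117  0.036 -0.286] rows 5.2
```

```bash
python3 -m creep '[[-0.06,-0.02,0.01,0.02,0.01,-0.055],[-0.13,-0.04,0.03,0.05,0.015,-0.11],[-0.2,-0.06,0.05,0.07,0.02,-0.165],[-0.28,-0.09,0.07,0.09,0.03,-0.22],[-0.32,-0.1,0.08,0.115,0.036,-0.28]]';python3 -m creep '[[0,0,0,0,0,0],[0,0,0,0,0,0]]'
python3 - <<'E'
from h import *
import json
s=sense();im=camera("wrist");cv2.imwrite("pics/w8.png",im);json.dump({k:np.array(v).tolist() for k,v in s.items()},open("w8.json","w"))
print(np.round(s["joints"],3))
E
```

```text
t: 14.17
position: [0.5639, -0.1361, 0.1982]
ee_rot: [-0.214, 0.159, 0.963, 0.035]
force: [-0.6, -1.1, -0.1]
width: 0.0857
finger_force: 0.0
t: 14.33
position: [0.564, -0.1327, 0.199]
ee_rot: [-0.213, 0.162, 0.963, 0.036]
force: [-0.5, -0.4, 0.1]
width: 0.0857
finger_force: 0.0
[ 0.36   0.668 -0.308  1.66   0.085  1.263  1.268]
```

View pics/w8.png

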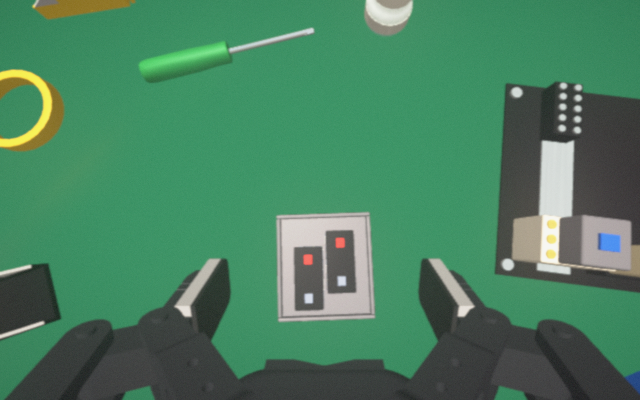

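Pack tops: one at (295–323, 247–310), the other at (327–355, 230–292). They're staggered about 14 mm along x, with enough overlap for one grasp. The tray is square to the tool.

Run:
```python
from h import *
import json
np.set_printoptions(precision=4,suppress=True)
s=json.load(open("w8.json"));cp=campose("wrist",s);R=Rq(s["ee_rot"])
A=plane("w",[(295,247),(323,246),(323,309),(295,310)],.094,cp);B=plane("w",[(326,231),(353,230),(355,291),(328,292)],.094,cp)
for Q in(A,B):
    d=Q[0]-Q[3];d2=Q[1]-Q[2];print(Q.mean(0),np.linalg.norm(d),np.linalg.norm(Q[0]-Q[1]),[np.degrees(np.arctan2(v[1],v[0])) for v in (d,d2)])
print("heading",np.degrees(np.arctan2(R[1,0],R[0,0])))
m=(A.mean(0)+B.mean(0))/2;h=pose(163,0)[:,0];l=np.array([-h[1],h[0],0]);print("mid",m,"stagger",(A-B).mean(0)@h,"lat",(A-B).mean(0)@l)
T=plane("w",[(277,215),(370,213),(374,320),(278,321)],.018,cp);print("tray",T.mean(0),np.degrees(np.arctan2(*(T[0]-T[3])[[1,0]])))
g=np.r_[m[:2],.072];t=g+HP*pose(163,25)[:,2];print(t)
delta(t+[0,0,.07],163,25);delta(t,163,25)
```

```text
[ 0.5765 -0.1495  0.094 ] 0.049307325413869334 0.022715711625252755 [np.float64(161.49439371442406), np.float64(160.8349059294854)]
[ 0.5722 -0.1212  0.094 ] 0.04841485584970372 0.02205287092558626 [np.float64(162.6487779448002), np.float64(162.01243935393626)]
heading 160.86438654689968
mid [ 0.5744 -0.1353  0.094 ] stagger -0.012409986884112175 lat 0.02579530909972731
tray [ 0.5768 -0.1362  0.018 ] 162.45703562857304
[ 0.5668 -0.133   0.0551]
shift [-0.17   0.005  0.332] turn [ 0.007  0.001 -0.017] rows 1.8
shift [-0.317  0.005  0.649] turn [ 0.007  0.001 -0.017] rows 3.5
```

```bash
python3 -m creep '[[-0.05,0.005,0.1,0.003,0,-0.01],[-0.12,0.005,0.24,0.003,0,-0.01],[-0.2,0.005,0.4,0.003,0,-0.01],[-0.28,0.005,0.57,0.003,0,-0.01],[-0.323,0.005,0.66,0.003,0,-0.01]]' 0 40; python3 -m creep '[[0,0,0,0,0,0],[0,0,0,0,0,0],[0,0,0,0,0,0],[0,0,0,0,0,0],[0,0,0,0,0,0]]' 0.75 60;python3 -m creep '[[0,0,0,0,0,0],[0,0,0,0,0,0],[0,0,0,0,0,0]]' 0.9 60
python3 - <<'E'
from h import *
s=sense();R=Rq(s["ee_rot"]);print(np.round(s["joints"],3),"heading",np.degrees(np.arctan2(R[1,0],R[0,0])),"lean",np.degrees(np.arcsin(R[2,0])),"roll",np.degrees(R[2,1]))
delta([.567,-.133,.13],162,25)
E
```

```text
t: 14.8
position: [0.5655, -0.1336, 0.0502]
ee_rot: [-0.214, 0.152, 0.964, 0.034]
force: [-1.2, -0.4, 0.4]
width: 0.0855
finger_force: 0.0
t: 15.22
position: [0.5681, -0.134, 0.0547]
ee_rot: [-0.211, 0.151, 0.965, 0.034]
force: [1.2, 0.0, 6.5]
width: 0.0456
finger_force: 64.2
t: 15.47
position: [0.5682, -0.1341, 0.0547]
ee_rot: [-0.211, 0.151, 0.965, 0.034]
force: [0.5, 0.2, 8.2]
width: 0.0452
finger_force: 64.3
[ 0.343  0.842 -0.287  1.723  0.145  1.03   1.261] heading 162.29058585067222 lean 24.713853830384764 roll 0.14829512739864745
shift [ 0.164  0.004 -0.339] turn [0.    0.002 0.002] rows 1.8
```

```bash
python3 -m creep '[[0.02,0,-0.05,0,0,0],[0.06,0,-0.12,0,0,0],[0.11,0,-0.23,0,0,0],[0.16,0,-0.34,0,0,0],[0.2,0,-0.44,0,0,0]]' - 80
python3 - <<'E'
from h import *
delta([.555,-.08,.22],128,25)
im=camera("scene");g=cv2.cvtColor(im,cv2.COLOR_BGR2HSV);cv2.imwrite("pics/s9.png",im)
E
```

```text
t: 15.88
position: [0.5674, -0.1343, 0.1519]
ee_rot: [-0.212, 0.15, 0.965, 0.034]
force: [0.6, -0.1, -4.0]
width: 0.045
finger_force: 95.6
shift [ 0.272  0.241 -0.249] turn [-0.119  0.001  0.259] rows 4.8
```

```bash
python3 -m creep '[[0.05,0.03,-0.06,-0.025,0,0.05],[0.1,0.08,-0.12,-0.05,0,0.1],[0.16,0.14,-0.18,-0.07,0,0.155],[0.22,0.2,-0.24,-0.095,0,0.21],[0.27,0.24,-0.25,-0.119,0,0.259]]'
python3 - <<'E'
from h import *
print(np.round(sense()["joints"],3))
delta([.545,.02,.235],95,25)
E
```

```text
t: 16.35
position: [0.5567, -0.0791, 0.2201]
ee_rot: [-0.192, 0.43, 0.877, 0.096]
force: [0.8, 0.9, -4.6]
width: 0.0451
finger_force: 95.4
[ 0.363  0.583 -0.25   1.767 -0.183  1.125  0.896]
shift [0.419 0.257 0.113] turn [-0.114  0.001  0.248] rows 4.6
```

```bash
python3 -m creep '[[0.08,0.04,0.01,-0.02,0,0.05],[0.16,0.09,0.02,-0.045,0,0.1],[0.25,0.15,0.05,-0.07,0,0.15],[0.34,0.21,0.08,-0.09,0,0.2],[0.42,0.257,0.113,-0.114,0,0.248]]'
python3 - <<'E'
from h import *
seat=np.array([.6191,.2258,0]);h=pose(63.85,0)[:,0]
print(np.round(sense()["joints"],3))
delta(seat-.15*h+[0,0,.24],63.85,25)
E
```

```text
t: 16.77
position: [0.5429, 0.0199, 0.2334]
ee_rot: [-0.159, 0.66, 0.72, 0.145]
force: [0.6, 0.6, -4.5]
width: 0.0451
finger_force: 95.4
[ 0.26   0.454 -0.213  1.983 -0.459  0.839  0.482]
shift [0.332 0.081 0.117] turn [-0.11   0.001  0.235] rows 4.4
```

```bash
python3 -m creep '[[0.06,0.01,0,-0.02,0,0.05],[0.13,0.03,0.02,-0.045,0,0.1],[0.2,0.05,0.05,-0.07,0,0.15],[0.27,0.07,0.08,-0.09,0,0.2],[0.332,0.081,0.117,-0.11,0,0.235]]';python3 -m creep '[[0,0,0,0,0,0],[0,0,0,0,0,0]]'; python3 st.py
python3 - <<'E'
from h import *
import json
s=sense();im=camera("wrist");cv2.imwrite("pics/w10.png",im);json.dump({k:np.array(v).tolist() for k,v in s.items()},open("w10.json","w"))
E
```

```text
t: 17.18
position: [0.5524, 0.0908, 0.2402]
ee_rot: [-0.114, 0.829, 0.516, 0.183]
force: [0.3, 0.1, -4.1]
width: 0.0449
finger_force: 95.4
t: 17.35
position: [0.5515, 0.0915, 0.2397]
ee_rot: [-0.115, 0.826, 0.52, 0.182]
force: [0.6, -0.7, -4.1]
width: 0.045
finger_force: 95.4
x -150.4 y 1.5 z 239.7 mm F x -0.4 y -0.9 z -4.1 head 64.37 lean 24.85 roll -0.02 [ 0.074  0.36  -0.162  2.136 -0.67   0.526  0.046]
```

View pics/w10.png

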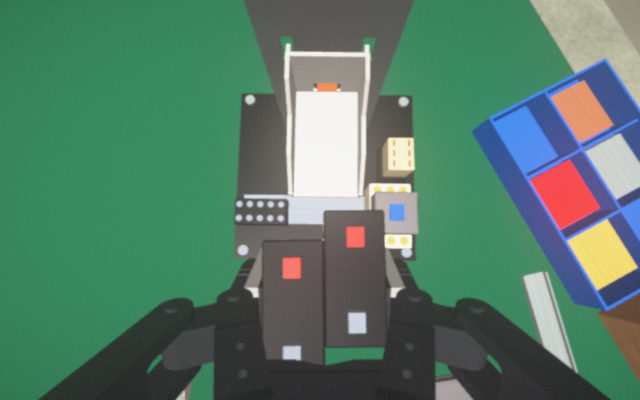

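The packs are held together. The cradle is home with the catch showing through its window at (327,87). Cradle centre is column 327 and pair centre 324, a shift of about 1.5 mm.

Run:
```python
from h import *
seat=np.array([.6191,.2258,0]);h=pose(63.85,0)[:,0];l=np.array([-h[1],h[0],0])
delta(seat-.08*h+0*l+[0,0,.20],63.9,24.7)
delta(seat-.0555*h+0*l+[0,0,.197],63.9,24.7)
```

```text
shift [0.239 0.004 0.329] turn [-0.001 -0.001  0.003] rows 1.9
shift [0.344 0.005 0.394] turn [-0.001 -0.001  0.003] rows 2.5
```

```bash
python3 -m creep '[[0.05,0.002,0.07,0,0,0.002],[0.11,0.004,0.15,0,0,0.003],[0.17,0.005,0.23,0,0,0.003],[0.22,0.005,0.3,0,0,0.003],[0.239,0.005,0.329,0,0,0.003]]';python3 -m creep '[[0,0,0,0,0,0],[0,0,0,0,0,0]]'; python3 st.py
python3 - <<'E'
from h import *
seat=np.array([.6191,.2258,0]);h=pose(63.85,0)[:,0];l=np.array([-h[1],h[0],0])
delta(seat-.0555*h+0*l+[0,0,.197],63.9,24.7)
im=camera("wrist");cv2.imwrite("pics/w11.png",im)
g=cv2.cvtColor(im,cv2.COLOR_BGR2GRAY)
print("row60",[ (i,int(v)) for i,v in enumerate(np.convolve(g[60].astype(float),[1,1,-1,-1],'same')) if abs(v)>60 and 250<i<400][:30])
E
```

```text
t: 17.82
position: [0.5853, 0.155, 0.1983]
ee_rot: [-0.116, 0.829, 0.517, 0.181]
force: [-0.2, 0.2, -5.3]
width: 0.0454
finger_force: 95.4
t: 17.98
position: [0.5845, 0.153, 0.199]
ee_rot: [-0.115, 0.829, 0.516, 0.181]
force: [0.3, -1.2, -4.8]
width: 0.0449
finger_force: 95.5
x -80.6 y -1.1 z 199.0 mm F x -0.9 y -0.8 z -4.8 head 63.76 lean 24.80 roll -0.20 [-0.03   0.455 -0.185  2.105 -0.704  0.414 -0.018]
shift [ 0.11  -0.005  0.062] turn [-0.001 -0.001 -0.001] rows 0.6
row60 [(378, -71), (379, -90), (382, 80), (383, 65)]
```

```bash
python3 -m creep '[[0.03,-0.003,0.015,0,0,0],[0.06,-0.006,0.03,0,0,0],[0.09,-0.006,0.05,0,0,0],[0.11,-0.006,0.062,0,0,0],[0.11,-0.006,0.062,0,0,0]]'; python3 st.py; python3 -m creep '[[-0.012,0,0.026,0,0,0],[-0.024,0,0.052,0,0,0],[-0.035,0,0.077,0,0,0],[-0.044,0,0.095,0,0,0],[-0.048,0,0.104,0,0,0]]'; python3 st.py
```

```text
t: 18.45
position: [0.5951, 0.1784, 0.1974]
ee_rot: [-0.115, 0.829, 0.517, 0.182]
force: [0.1, 0.3, -4.0]
width: 0.0448
finger_force: 95.4
x -53.1 y 0.7 z 197.4 mm F x 0.3 y 0.1 z -4.0 head 63.87 lean 24.88 roll -0.16 [-0.083  0.47  -0.173  2.081 -0.698  0.406 -0.061]
t: 18.87
position: [0.5943, 0.1763, 0.1732]
ee_rot: [-0.115, 0.829, 0.516, 0.181]
force: [0.1, 0.4, -4.7]
width: 0.0449
finger_force: 95.5
x -55.4 y 0.5 z 173.2 mm F x 0.4 y 0.1 z -4.7 head 63.70 lean 24.79 roll -0.24 [-0.053  0.507 -0.213  2.099 -0.728  0.352 -0.019]
```

```bash
python3 -m creep '[[-0.004,0,0.009,0,0,0],[-0.006,0,0.014,0,0,0]]'; python3 st.py; python3 -m creep '[[-0.002,0,0.005,0,0,0],[-0.003,0,0.006,0,0,0]]'; python3 st.py
```

```text
t: 19.03
position: [0.5947, 0.1767, 0.1709]
ee_rot: [-0.115, 0.829, 0.516, 0.182]
force: [-0.2, -0.7, -4.1]
width: 0.0452
finger_force: 95.5
x -54.8 y 0.2 z 170.9 mm F x -0.7 y -0.1 z -4.1 head 63.73 lean 24.83 roll -0.19 [-0.05   0.512 -0.218  2.101 -0.731  0.345 -0.014]
t: 19.2
position: [0.5947, 0.1768, 0.1699]
ee_rot: [-0.115, 0.829, 0.516, 0.182]
force: [-0.6, -0.4, -4.8]
width: 0.0453
finger_force: 95.4
x -54.7 y 0.3 z 169.9 mm F x -0.6 y 0.3 z -4.8 head 63.76 lean 24.84 roll -0.17 [-0.048  0.513 -0.22   2.101 -0.733  0.342 -0.012]
```

```bash
python3 -m creep '[[-0.002,0,0.005,0,0,0],[-0.003,0,0.006,0,0,0]]'; python3 st.py; python3 -m creep '[[-0.002,0,0.005,0,0,0],[-0.002,0,0.005,0,0,0]]'; python3 st.py
```

```text
t: 19.37
position: [0.5947, 0.1769, 0.1687]
ee_rot: [-0.115, 0.829, 0.516, 0.182]
force: [-0.0, -0.6, -4.6]
width: 0.0449
finger_force: 95.4
x -54.7 y 0.3 z 168.7 mm F x -0.5 y -0.2 z -4.6 head 63.77 lean 24.84 roll -0.16 [-0.047  0.515 -0.223  2.102 -0.734  0.339 -0.01 ]
t: 19.53
position: [0.5947, 0.1769, 0.1675]
ee_rot: [-0.115, 0.829, 0.516, 0.182]
force: [0.4, 0.1, -5.0]
width: 0.0453
finger_force: 95.4
x -54.7 y 0.4 z 167.5 mm F x 0.2 y -0.3 z -5.0 head 63.77 lean 24.83 roll -0.17 [-0.045  0.517 -0.225  2.103 -0.736  0.336 -0.008]
```

```bash
python3 -m creep '[[-0.002,0,0.005,0,0,0],[-0.002,0,0.005,0,0,0]]'; python3 st.py; python3 -m creep '[[-0.002,0,0.004,0,0,0],[-0.002,0,0.004,0,0,0]]'; python3 st.py
```

```text
t: 19.7
position: [0.5949, 0.1771, 0.1667]
ee_rot: [-0.115, 0.829, 0.516, 0.182]
force: [-1.2, -0.9, -1.6]
width: 0.0447
finger_force: 95.8
x -54.4 y 0.3 z 166.7 mm F x -1.3 y 0.7 z -1.6 head 63.78 lean 24.86 roll -0.15 [-0.044  0.519 -0.227  2.103 -0.737  0.334 -0.006]
t: 19.87
position: [0.5949, 0.1771, 0.1664]
ee_rot: [-0.115, 0.829, 0.516, 0.182]
force: [-3.4, -1.1, 5.4]
width: 0.0454
finger_force: 97.0
x -54.4 y 0.3 z 166.4 mm F x -2.5 y 2.6 z 5.4 head 63.80 lean 24.89 roll -0.13 [-0.043  0.52  -0.229  2.104 -0.738  0.332 -0.004]
```

```bash
python3 -m creep '[[0,0,0,0,0,0],[0,0,0,0,0,0],[0,0,0,0,0,0],[0,0,0,0,0,0],[0,0,0,0,0,0]]' 0 20; python3 st.py; python3 -m creep '[[-0.05,0,-0.03,0,0,0],[-0.13,0,-0.06,0,0,0],[-0.22,0,-0.11,0,0,0],[-0.32,0,-0.16,0,0,0],[-0.42,0,-0.25,0,0,0]]'; python3 -m creep '[[-0.1,0,-0.1,0,0,0],[-0.2,0,-0.25,0,0,0],[-0.2,0,-0.4,0,0,0],[-0.2,0,-0.4,0,0,0]]'; python3 st.py
python3 - <<'E'
from h import *
a=camera("wrist");b=camera("scene")
c=np.zeros((600,800,3),np.uint8);c[:320]=cv2.resize(a[:,70:570][:200],(800,320));c[320:,:]=cv2.resize(b[150:290,330:730 if 0 else 610],(800,400))[:280]
cv2.imwrite("pics/v12.png",c)
E
```

```text
t: 20.28
position: [0.5948, 0.177, 0.1656]
ee_rot: [-0.115, 0.829, 0.516, 0.182]
force: [-0.1, 0.4, -0.7]
width: 0.0854
finger_force: 0.0
x -54.5 y 0.3 z 165.6 mm F x 0.3 y 0.3 z -0.7 head 63.76 lean 24.84 roll -0.16 [-0.043  0.521 -0.228  2.104 -0.738  0.332 -0.005]
t: 20.7
position: [0.5506, 0.0887, 0.1748]
ee_rot: [-0.115, 0.829, 0.516, 0.181]
force: [-0.7, -0.8, -0.3]
width: 0.0853
finger_force: 0.0
t: 21.03
position: [0.5212, 0.0226, 0.2349]
ee_rot: [-0.113, 0.83, 0.514, 0.183]
force: [0.6, -0.4, 0.4]
width: 0.0855
finger_force: 0.0
x -225.6 y -1.7 z 234.9 mm F x -0.1 y -0.7 z 0.4 head 63.56 lean 24.83 roll 0.09 [ 0.266  0.345 -0.224  2.185 -0.661  0.54   0.159]
```

View pics/v12.png

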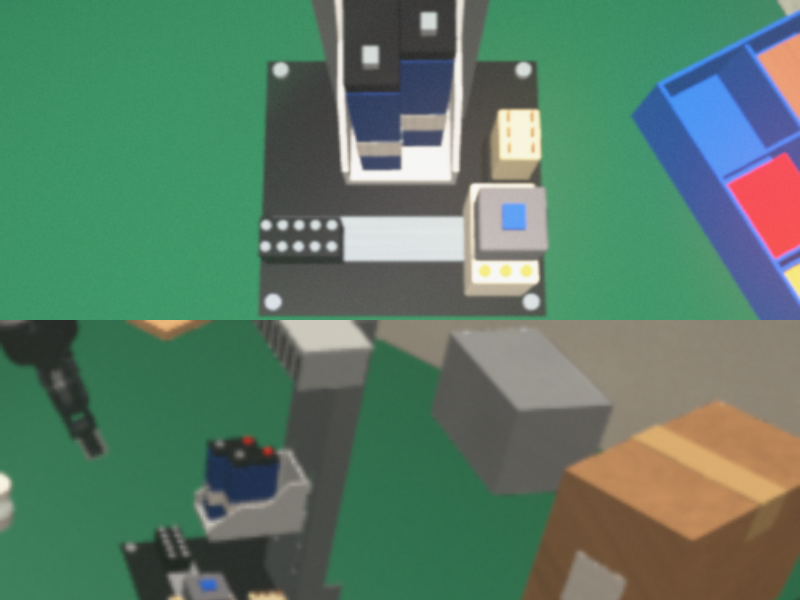

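Both packs stand upright side by side on the cradle floor (wrist crop 345–455 wide, lip clear in front). The cradle hangs level on the upright and the gripper is clear.

```bash
python3 -m creep '[[0,0,0,0,0,0],[0,0,0,0,0,0],[0,0,0,0,0,0]]' >/dev/null; python3 -c "
from plant import *
print(hand_in())"
```

```text
the job is handed in; nothing more can be done
None
```

The zinc cradle is hung on the upright, home with its catch snapped out. Both packs stand side by side in it, the gripper is clear, and the job is handed in at about 21 s; on the way, one push-down check reached 78 N at the wrist.

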